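Clear the magnetic work plate and set up the mask bracket

TASK

Throw the hold lever to its released notch (leaning toward the robot), then sweep every plaster offcut off the work plate into the scrap pan with the wooden sweeping block, without touching the offcuts with the fingers. Then slide the steel bracket along its keyhole to the wide end, take it off the stud and stand it upright and square in the middle of the marked rectangle on the plate, and only then throw the lever into the brass-marked middle notch. Finish with the sweeping block standing on the middle of its cork pad and everything else on the bench undisturbed.

Things in the scene. Friction and masses are not known exactly. Their poses are not given: they have to be found in the camera images.
- station: Fixed magnetic work station; origin on the bench below the middle of its steel work plate; x points away from the robot, y left, yaw varies by 0.1 rad. Plate top 24 mm above the bench, y -120 to +130 mm; fences 40 mm high along both sides (inner faces at x +-110 mm), y ends open. Scrap pan joins its -y end; lever head at its +y end.
- mount (a point): Centre of the marked place on the plate's surface (station x 0, y 0, 24 mm high): an inlaid dark rectangle 120 mm (x) by 134 mm (y), inside which the bracket's foot stands. Axes as the station's.
- pan (a point): Centre of the scrap pan's floor (station x 0, y -205 mm); axes as the station's. Aluminium tray, floor 6 mm high, 18 mm below the plate's top. Mouth, open to the plate, at y +85 mm of this point; walls 50 mm high on the other three sides, inner faces at x +-112 mm and y -79 mm.
- lever (a joint): Hold lever's angle (rad): 0 upright, negative leaning to the robot (station -x), positive away. Sprung detent notches at -0.7 (released), 0 (the middle one, marked with brass: half hold) and +0.7 (full hold, where it starts), the outer two at the end stops. Takes 2 to 3 N at the knob; let go within 0.2 rad of a notch, it snaps into it and stays.
- knob (a point): Centre of the lever's black barrel knob, 32 mm diameter, 34 mm long along the hinge axis, 130 mm from the pivot on a 12 mm rod. It swings in the station's x-z plane. Can be pinched from above by its flat ends, fingers either side along the station's y, and led along its arc.
- pivot (a point): Lever's pivot, 50 mm above the bench (station x 0, y +210 mm); hinge axis along the station's y. It sits in a green block 130 mm (x) by 60 mm (y), with a notched steel quadrant up to 138 mm high in the plane 27 mm to the left (+y) of the lever.
- bracket: Loose steel L-bracket, 0.4 kg; origin under its foot's centre. Foot 86 (x) x 100 (y) x 8 mm; upright 8 mm thick, 100 mm wide, to 150 mm height, mid-plane at x +39 mm. Keyhole in the upright: slot 14 mm wide, 79 to 105 mm high; below it a 34 mm square hole, 45 to 79 mm high. Starts hung by the slot's top, foot to the robot, underside 140 mm up. Grip from above across the upright's top edge.
- hanger: Fixed stand; origin on the bench below the hung bracket's upright mid-plane; x away from the robot, yaw varies. Post 255 mm high, front at x +44 mm; stud 240 mm high towards -x; cross bar 172 mm high, front at x +4.5 mm, behind the bracket. Raise the bracket 38 mm so the stud's head meets the wide hole, draw it 45 mm or more along the hanger's -x, carry it off.
- stud (a point): Point on the stud's axis where its head begins, 240 mm high, 12 mm in front (-x) of the hung upright's mid-plane. Shaft 10 mm diameter; head 24 mm diameter, 8 mm thick. Axes as the hanger's.
- sweeper: Loose wooden sweeping block, 0.22 kg, origin at its underside centre: a foot 140 (x) x 56 (y) x 36 mm high with an upright grip on top, 50 (x) x 24 (y) mm, from 36 to 100 mm height. Stands by itself; grip it across its y. Starts upright on its cork pad, long side along the pad's to 0.1 rad.
- pad: Fixed cork pad, 200 mm (x) by 100 mm (y), 4 mm thick, origin under its centre: the sweeping block's place.
- offcut1: White plaster offcut, 62 x 40 x 30 mm (x, y, height, with a low bump up to 6 mm higher on top), 70 g, origin at its underside centre. Three to six lie on the work plate, their x within 0.25 rad of the station's; an absent one reads None.
- offcut2: White plaster offcut, 50 x 44 x 34 mm (x, y, height, with a low bump up to 6 mm higher on top), 70 g, origin at its underside centre. Three to six lie on the work plate, their x within 0.25 rad of the station's; an absent one reads None.
- offcut3: White plaster offcut, 66 x 36 x 32 mm (x, y, height, with a low bump up to 6 mm higher on top), 70 g, origin at its underside centre. Three to six lie on the work plate, their x within 0.25 rad of the station's; an absent one reads None.
- offcut4: White plaster offcut, 52 x 46 x 28 mm (x, y, height, with a low bump up to 6 mm higher on top), 70 g, origin at its underside centre. Three to six lie on the work plate, their x within 0.25 rad of the station's; an absent one reads None.
- offcut5: White plaster offcut, 60 x 38 x 34 mm (x, y, height, with a low bump up to 6 mm higher on top), 70 g, origin at its underside centre. Three to six lie on the work plate, their x within 0.25 rad of the station's; an absent one reads None.
- offcut6: White plaster offcut, 56 x 42 x 30 mm (x, y, height, with a low bump up to 6 mm higher on top), 70 g, origin at its underside centre. Three to six lie on the work plate, their x within 0.25 rad of the station's; an absent one reads None.
- paint_jar: Paint jar, 66 mm diameter, 85 mm high; bystander, origin at its underside; to be left alone.
- glue: Glue bottle, 48 mm diameter, 140 mm high; bystander, origin at its underside; to be left alone.
- varnish: Varnish can, 72 mm diameter, 110 mm high; bystander, origin at its underside; to be left alone.
- mug: Blue mug, 76 mm diameter, 85 mm high; bystander, origin at its underside; to be left alone.
- brush: Paint brush lying on the bench, 200 mm long; bystander, origin at its underside; to be left alone.
- half_mask: White half mask lying on the bench, a dome 124 mm across, 65 mm high; bystander, origin at its underside; to be left alone.
Things that resemble listed ones, but are neither listed nor needed, are in the scene too. Leave any orange or purple look-alike of the offcut4 alone. What is shaped like the sweeper but purple is not meant.

How it is judged:
By the outcome, as a careful person would: the job done as asked, in the order asked, and still so for the second after the job is handed in, with the robot touching nothing.
Of offcut1, offcut2, offcut3, offcut4, offcut5, offcut6 only 3 to 6 are there at a start; the rules pass over those that are not, and their reading is None.
At some moment in a run one of offcut1, offcut2, offcut3, offcut4, offcut5, offcut6, sweeper may be knocked a few centimetres aside while the robot is not near it.
It also fails if it takes over 210 s, if anything falls off the work surface, if the arm or the gripper's body presses on something with over 40 N, if the wrist force passes 120 N, or if a joint passes its speed limit or range.

ROBOT

A 7-joint arm with a two-finger parallel gripper is mounted at the origin on the work surface. World frame = base frame: x ahead of the robot, y to its left, z up, the work surface at z = 0. Lengths are in m, angles in rad, forces in N, time in s.
With the tool pointing down it reaches from about 0.4 to 0.925 m from the base axis. Payload 5.6 kg.
Tool frame: the origin (TCP) lies between the finger pads; the fingertips stand 8 mm ahead of it and the grasp point (between the pads) lies 11 mm behind it (r.nose_length is the distance from the TCP to the fingertips, in m); z points along the fingers, y is the line along which they close (so a half turn about z gives the same grasp; the last joint's range is limited). The gripper opens to 85 mm and grips with 20 to 120 N. Pads are 22 mm wide; open, the fingers measure 114 mm over their backs; the gripper's body (76 mm by 85 mm) begins 54 mm behind the grasp point. The pads swing forward as they close: fully open they stand 13 mm farther back than shut.
Start: joints at [-1.254, 0.468, -0.012, 1.603, 0.006, 1.071, -0.056], TCP at [0.229, 0.608, 0.239] pointing down, gripper open.
Joint ranges: [-2.53, 2.53], [-0.31, 2.02], [-1.57, 1.55], [0.28, 2.44], [-1.29, 4.43], [0.15, 1.84], [-2.92, 2.92]. Speed limits (rad/s): [2.57, 2.57, 3.14, 3.14, 3.14, 3.14, 3.14].

INTERFACE

Orientations are given as a unit quaternion [x, y, z, w].
In Python, from cell import monitor, vision, r gives the robot as it stands.
- The arm moves only by the tool apply_moves, never from a script. Its argument "steps" is text: rows parted by semicolons, each of 7 numbers parted by spaces: the turn, a rotation vector about the tool's x, y, z each as a share of 90 degrees, from -1 to 1, then the shift along the tool's x, y, z each as a share of 0.3 m, from -1 to 1, then the opening, from -1 (shut) to 1 (fully open). In form: rx ry rz tx ty tz grip; .... A call has 1 to 20 rows; each row is the pose to reach, as a shift and turn from the pose commanded when the call began, along the tool's axes at that moment; what a row does not reach only later rows make up. A row lasts 1/8 s, in which the tool goes at most 62.5 mm and 10.7 degrees, less where a joint would pass 70% of its speed; a pose out of reach is approached as far as the arm can. A call with a number of a shift or a turn outside -1 to 1 is refused whole. A call with a gripper value outside its range is refused whole. The fingers move at their own pace and stop on an object; "squeeze" is the grip in N (left out, the last holds). Time passes only in rows, so rows that repeat a pose let the fingers close. It gives the time, the measured TCP pose, the force, the opening and the grip force at its end, in the units of the state.
- monitor.sense(): the state, without advancing time (a new reading comes with each control period).
- vision.camera(name): name is "scene" or "top" or "wrist"; returns the picture (420x560x3 uint8, red, green, blue); there is no depth.
- vision.get_calibration(name): a dict with "intrinsics" (3x3 intrinsics, pixels), "distortion" ([k1, k2, p1, p2, k3] as OpenCV has them; the pictures are not rectified), "R" (3x3) and "t" (3): a world point X has camera coordinates R X + t. Camera axes: x right, y down, z forward; pixel columns grow to the right and rows downward; lengths in m; the calibration is good to about 2 mm. A picture is of the moment at which its call begins: read the wrist's pose just before it. get_calibration takes no time and is no camera call; for the wrist camera it gives the pose at the moment of the call.
- r.finish_job(): hands the job in; it is judged then, once.
The state is a dict: "t": time; "q": joint angles; "qvel": joint speeds; "tau": joint torques, N m; "tool_pos": TCP position; "ee_rot": TCP orientation; "ft_force": force on the tool from outside, world axes, zero at the start; "wrist_torque": the same for the moment, N m; "grip_width": finger opening in m; "grasp_force": force on a finger pad.
Only numpy, scipy, OpenCV 4.12 (cv2) and the standard library are available. Lean on these libraries where they do the work, as an engineer would, in place of code of your own. Each camera call takes 0.05 s, during which the arm holds its last target. There are 200 camera calls.

## Working session

There is one attempt and no reset: what is moved stays moved. The work goes in short steps, Python scripts to look and compute and a tool call to move; the robot and the scene stay as the last step left them, time stands still between calls to the robot, and variables do not carry over. Pictures are saved under pics/ and viewed, at most 14 in all, crops included, and the job is handed in when it is done.

Besides the shell and the picture viewer there is one more tool, called by a JSON object that holds its "name" and its "arguments", one argument or row to a line. apply_moves: Moves the arm, as the interface text tells. Shift numbers are shares of 0.3 m and turn numbers shares of 90 degrees, none past 1 either way. Its arguments: {"type":"object","properties":{"steps":{"type":"string"},"squeeze":{"type":"number"}},"required":["steps"]}

```bash
ls; mkdir -p pics
python3 - <<'E'
from cell import monitor, vision, r
import cv2
s=monitor.sense();print(s)
for n in("scene","top"):
    im=vision.camera(n);cv2.imwrite(f"pics/{n}0.png",im[:,:,::-1])
    c=vision.get_calibration(n);print(n,c)
E
```

```text
pics
{'t': 0.0, 'q': array([-1.25400778,  0.46836643, -0.01161263,  1.6036097 ,  0.00601865,
        1.07138826, -0.05627891]), 'qvel': array([-0.00117169,  0.00329737,  0.0005017 , -0.00118236, -0.00055089,
        0.00093511, -0.00086756]), 'tau': array([-9.80331024e-04, -5.32394135e+01,  2.06499919e-02, -2.51306069e+01,
        1.13084036e-02,  7.75645603e-03,  1.43971977e-05]), 'tool_pos': array([0.22872422, 0.6078605 , 0.23835105]), 'ee_rot': array([ 1.78937909e-01,  9.83859985e-01, -8.64139017e-04, -8.90597642e-05]), 'ft_force': array([-0.14384496,  0.10507653, -0.57671241]), 'wrist_torque': array([ 0.01345901, -0.06933809, -0.0125025 ]), 'grasp_force': 0.0, 'grip_width': 0.08544124732077878}
scene {'intrinsics': array([[472.71922019,   0.        , 274.40936665],
       [  0.        , 472.71922019, 213.0107617 ],
       [  0.        ,   0.        ,   1.        ]]), 'distortion': array([0.01685959, 0.        , 0.        , 0.        , 0.        ]), 'R': array([[-0.49757867,  0.86736012,  0.01009358],
       [ 0.69640705,  0.40639126, -0.59149249],
       [-0.51713894, -0.28728481, -0.80624733]]), 't': array([ 0.22943342, -0.27258903,  1.5719628 ])}
top {'intrinsics': array([[383.92615461,   0.        , 276.15421794],
       [  0.        , 383.92615461, 208.34086659],
       [  0.        ,   0.        ,   1.        ]]), 'distortion': array([-0.01024237,  0.        ,  0.        ,  0.        ,  0.        ]), 'R': array([[-0.00732329, -0.999955  ,  0.00603014],
       [-0.99625228,  0.00677618, -0.08622919],
       [ 0.08618445, -0.00663902, -0.99625708]]), 't': array([0.00172387, 0.53609138, 1.25641316])}
```

View pics/scene0.png

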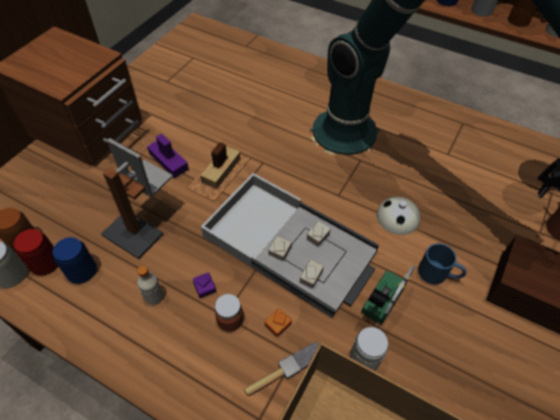

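View pics/top0.png

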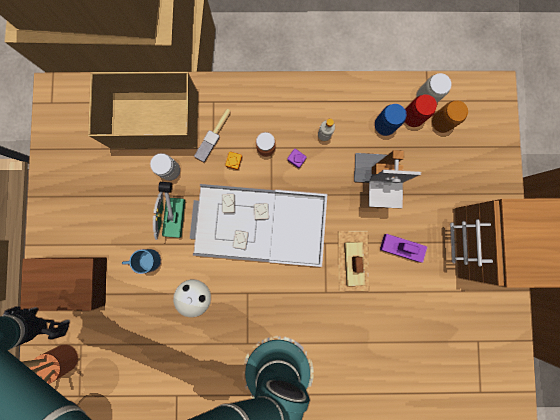

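The offcuts are at top (229,203), (261,211) and (241,240). The orange (233,160) and purple (297,158) ones are look-alikes. The wooden sweeper is on its pad at (355,262), and its purple look-alike is at (404,248). The lever knob is at (165,187) and the hung bracket at (387,190). Next I'll check these in a close crop.

```bash
cat > h.py <<'E'
import numpy as np, cv2
from cell import monitor, vision, r
from scipy.spatial.transform import Rotation as Rot
def px2w(c,uv,z):
    uv=np.array(uv,float).reshape(-1,1,2)
    n=cv2.undistortPoints(uv,c["intrinsics"],c["distortion"]).reshape(-1,2)
    d=np.c_[n,np.ones(len(n))]@c["R"]; o=-c["R"].T@c["t"]
    return o+d*((np.asarray(z)-o[2])/d[:,2])[:,None]
def w2px(c,X):
    return cv2.projectPoints(np.array(X,float).reshape(-1,1,3),cv2.Rodrigues(c["R"])[0],c["t"],c["intrinsics"],c["distortion"])[0].reshape(-1,2)
def st(): # tool pos, R
    s=monitor.sense(); return s["tool_pos"],Rot.from_quat(s["ee_rot"])
def yawR(yaw): # tool down, tool y axis at world angle yaw
    y=np.array([np.cos(yaw),np.sin(yaw),0]);z=np.array([0,0,-1.]);return Rot.from_matrix(np.c_[np.cross(y,z),y,z])
def to(p,Rt=None,frm=None):
    p0,R0=frm or st()
    Rt=R0 if Rt is None else Rt
    return np.round(np.r_[(R0.inv()*Rt).as_rotvec()/(np.pi/2),R0.inv().apply(np.array(p)-p0)/0.3],3)
E
python3 - <<'E'
import cv2
a=cv2.imread("pics/top0.png")
cv2.imwrite("pics/c1.png",cv2.resize(a[140:300,140:340],None,fx=4,fy=3.75*4/3.75*0.9375,interpolation=cv2.INTER_CUBIC))
cv2.imwrite("pics/c2.png",cv2.resize(a[140:300,325:435],None,fx=3.75,fy=3.75,interpolation=cv2.INTER_CUBIC))
E
```

```text
(no output)
```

View pics/c1.png

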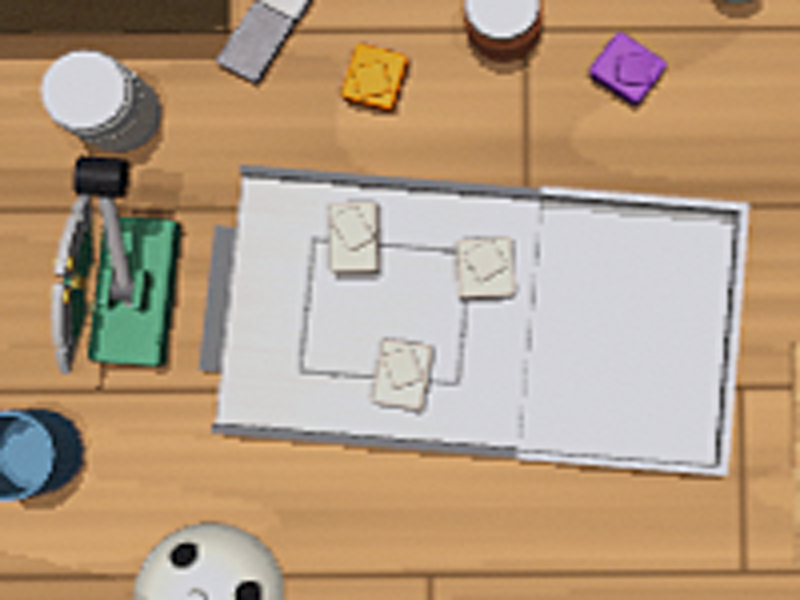

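View pics/c2.png

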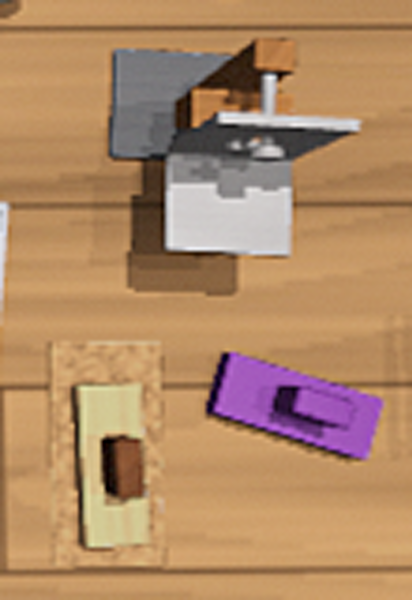

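```bash
cat > fit.py <<'E'
from h import *
from scipy.optimize import least_squares
def fit(c,loc,uv,x0=(0.5,0,0)):
    loc=np.array(loc,float);uv=np.array(uv,float)
    def W(p):
        R=Rot.from_euler('z',p[2]);return R.apply(loc)+[p[0],p[1],0]
    s=least_squares(lambda p:(w2px(c,W(p))-uv).ravel(),x0,loss='soft_l1')
    return np.round(s.x,4),np.round(w2px(c,W(s.x))-uv,1).tolist()
E
python3 - <<'E'
from fit import *
c=vision.get_calibration("top")
A=lambda L:np.array(L)/[4,3.75]+[140,140]
B=lambda L:np.array(L)/3.75+[325,140]
z=.024
print("station",fit(c,[[.06,.067,z],[.06,-.067,z],[-.06,-.067,z],[-.06,.067,z],[.0837,.21,.1494]],A([[317,240],[475,252],[460,383],[302,372],[102,177]])))
print("bracket(hanger)",fit(c,[[.004,.05,.29],[.004,-.05,.29],[-.004,.05,.29],[-.004,-.05,.29],[-.082,.05,.148],[-.082,-.05,.148]],B([[218,113],[360,120],[218,122],[360,130],[166,250],[291,253]])))
print("pad",fit(c,[[.1,.05,.004],[.1,-.05,.004],[-.1,-.05,.004],[-.1,.05,.004]],B([[50,342],[162,340],[167,568],[52,565]])))
print("sweeper",fit(c,[[.07,.028,.04],[.07,-.028,.04],[-.07,-.028,.04],[-.07,.028,.04]],B([[77,387],[140,384],[147,541],[87,548]])))
for p in ([354,225],[486,258],[402,365]): print(px2w(c,A([p]),[.056]))
print("jar,glue,varn,mask,mug",px2w(c,A([[503,12],[85,90],[210,570],[25,455]]),[.085,.11,.05,.085]))
E
```

```text
station (array([ 0.4881,  0.1284, -0.0919]), [[-0.7, -0.6], [-0.1, -0.4], [0.5, 0.7], [-0.4, 0.2], [0.7, 0.2]])
bracket(hanger) (array([ 0.6075, -0.3366, -0.0531]), [[0.3, -0.3], [-0.2, -0.4], [0.2, 0.2], [-0.3, -0.1], [0.1, 0.1], [-0.1, 0.8]])
pad (array([ 0.3596, -0.2608, -0.0094]), [[0.2, -0.3], [-0.1, 0.3], [-0.4, -0.4], [0.3, 0.4]])
sweeper (array([ 0.3512, -0.2575,  0.0348]), [[-0.2, -0.4], [0.0, -0.4], [0.8, 1.1], [-0.4, -0.0]])
[[0.56152044 0.15288772 0.056     ]]
[[0.5320762  0.04573352 0.056     ]]
[[0.44019598 0.11381161 0.056     ]]
jar,glue,varn,mask,mug [[0.74142498 0.03029781 0.085     ]
 [0.67054035 0.35768844 0.11      ]
 [0.2667879  0.26787496 0.05      ]
 [0.36693905 0.40637679 0.085     ]]
```

```bash
cat >> h.py <<'E'
SX,SY,SYAW=0.4881,0.1284,-0.0919
def S(x,y,z):
    return Rot.from_euler('z',SYAW).apply([x,y,z])+[SX,SY,0]
def plan(wps):
    """wps: (pos, yaw of tool y, grip, extra rows); prints rows"""
    p0,R0=st();p,Rc=p0,R0;rows=[]
    for q,yaw,g,ex in wps:
        q=np.array(q);R=yawR(yaw)
        if (R0.inv()*R).magnitude()>np.pi/2: R=yawR(yaw+np.pi)
        n=int(np.ceil(max(np.linalg.norm(q-p)/.058,np.degrees((Rc.inv()*R).magnitude())/10,.5)))+ex
        rows.append((n,to(q,R,(p0,R0)).tolist()+[g]));p,Rc=q,R
    for n,x in rows: print(n,"x"," ".join(f"{v:g}" for v in x))
E
python3 - <<'E'
from h import *
k=lambda a,dz=-.009:S(.13*np.sin(a),.21,.05+.13*np.cos(a)+dz)
Y=np.pi/2+SYAW
h=k(.7);h[2]=.235
p0,_=st()
plan([(h,Y,1,2),(k(.7),Y,1,2)])
print(st()[0],h,k(.7),k(-.7))
E
```

```text
10 x -0.001 -0 -0.171 -1.456 -0.443 0.012 1
4 x -0.001 -0 -0.171 -1.456 -0.442 0.328 1
[0.22877443 0.60790191 0.2384337 ] [0.59076674 0.3298282  0.235     ] [0.59076674 0.3298282  0.14042948] [0.42397695 0.34519947 0.14042948]
```

{"name": "apply_moves", "arguments": {
  "steps": "0 0 -0.171 -1 -0.3 0.012 1;0 0 -0.171 -1 -0.3 0.012 1;0 0 -0.171 -1 -0.3 0.012 1;0 0 -0.171 -1 -0.3 0.012 1;0 0 -0.171 -1 -0.3 0.012 1;0 0 -0.171 -1 -0.3 0.012 1;0 0 -0.171 -1 -0.3 0.012 1"
}}

```text
t: 0.98
tool_pos: [0.4775, 0.4185, 0.2352]
ee_rot: [0.046, 0.999, -0.0, -0.001]
ft_force: [-1.1, 0.1, -0.1]
grip_width: 0.0856
grasp_force: 0.0
```

Run:
```python
from h import *
k=lambda a,dz=-.009:S(.13*np.sin(a),.21,.05+.13*np.cos(a)+dz)
Y=np.pi/2+SYAW
h=k(.7);h[2]=.235
print(st()[0]);plan([(h,Y,1,2),(k(.7),Y,1,2)])
```

```text
[0.47754886 0.41852364 0.2351987 ]
5 x -0 -0.001 0 -0.403 -0.26 0 1
4 x -0 -0.001 0 -0.403 -0.26 0.316 1
```

{"name": "apply_moves", "arguments": {
  "steps": "0 0 0 -0.403 -0.26 0 1;0 0 0 -0.403 -0.26 0 1;0 0 0 -0.403 -0.26 0 1;0 0 0 -0.403 -0.26 0 1;0 0 0 -0.403 -0.26 0 1"
}}

```text
t: 1.6
tool_pos: [0.5888, 0.3329, 0.2355]
ee_rot: [0.043, 0.999, 0.001, -0.001]
ft_force: [-0.9, -0.6, 0.4]
grip_width: 0.0852
grasp_force: 0.0
```

Run:
```python
from h import *
c=vision.get_calibration("wrist");im=vision.camera("wrist");cv2.imwrite("pics/w1.png",im[:,:,::-1])
Y=np.pi/2+SYAW
print(st()[0],w2px(c,[S(.0837,.21+d,.1494) for d in(-.017,.017)]))
k=lambda a,dz=-.009:S(.13*np.sin(a),.21,.05+.13*np.cos(a)+dz)
plan([(k(.7),Y,1,2)])
```

```text
[0.58889932 0.33289179 0.23563555] [[254.52842866 222.02491035]
 [301.85048371 222.26308773]]
4 x 0.001 -0.001 0.003 -0.008 -0.01 0.317 1
```

View pics/w1.png

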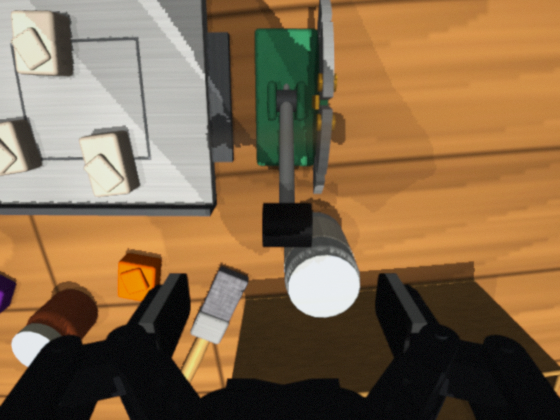

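The knob is at (287,224), where I predicted (278,222). The varnish can stands behind it, clear of the fingers. I'll refit the station from this picture.

Run:
```python
from fit import *
c=vision.get_calibration("wrist");z=.024
loc=[[-.06,.067,z],[.06,.067,z],[.06,-.067,z],[-.06,-.067,z],[.0837,.21,.1494]]
uv=[[137,38],[149,157],[21,159],[10,45],[287,224]]
print(fit(c,loc,uv,(.488,.128,-.09)))
print(fit(c,loc[:4],uv[:4],(.488,.128,-.09)))
p=px2w(c,[[287,224]],[.1494]);print(p, Rot.from_euler('z',-SYAW).apply(p-[SX,SY,0]))
```

```text
(array([ 0.4907,  0.1329, -0.0892]), [[0.0, -1.1], [1.3, 2.2], [11.5, 1.4], [-0.5, -1.9], [-1.9, -0.0]])
(array([ 0.4904,  0.1319, -0.1026]), [[-0.1, -0.3], [-0.2, 2.9], [9.8, 0.4], [-0.9, -2.9]])
[[0.59286312 0.33594697 0.1494    ]] [[0.08527431 0.21628534 0.1494    ]]
```

```bash
sed -i 's/^SX,SY.*/SX,SY,SYAW=0.4903,0.1325,-0.092/' h.py
cat >> h.py <<'E'
Y0=np.pi/2+SYAW
def k(a,dz=-.009): return S(.13*np.sin(a),.21,.05+.13*np.cos(a)+dz)
E
python3 - <<'E'
from h import *
plan([(k(.7),Y0,1,1),(k(.7),Y0,-.6,4)]+[(k(a),Y0,-.6,1) for a in np.arange(.5,-.75,-.2)])
E
```

```text
3 x 0.001 -0.001 0.003 -0.014 0.004 0.317 1
5 x 0.001 -0.001 0.003 -0.014 0.004 0.317 -0.6
2 x 0.001 -0.001 0.003 0.058 0.005 0.269 -0.6
2 x 0.001 -0.001 0.003 0.137 0.005 0.235 -0.6
2 x 0.001 -0.001 0.003 0.222 0.006 0.218 -0.6
2 x 0.001 -0.001 0.003 0.309 0.006 0.218 -0.6
2 x 0.001 -0.001 0.003 0.394 0.006 0.235 -0.6
2 x 0.001 -0.001 0.003 0.473 0.007 0.269 -0.6
2 x 0.001 -0.001 0.003 0.545 0.007 0.318 -0.6
```

{"name": "apply_moves", "arguments": {
  "steps": "0 0 0 -0.014 0.004 0.1 1;0 0 0 -0.014 0.004 0.317 1;0 0 0 -0.014 0.004 0.317 1;0 0 0 -0.014 0.004 0.317 1;0 0 0 -0.014 0.004 0.317 -1;0 0 0 -0.014 0.004 0.317 -1;0 0 0 -0.014 0.004 0.317 -1;0 0 0 -0.014 0.004 0.317 -1",
  "squeeze": 25
}}

```text
t: 2.65
tool_pos: [0.5967, 0.3352, 0.1433]
ee_rot: [0.045, 0.999, 0.004, 0.002]
ft_force: [1.8, 7.3, 2.8]
grip_width: 0.0334
grasp_force: 31.1
```

{"name": "apply_moves", "arguments": {
  "steps": "0 0 0 0.035 0 -0.025 -1;0 0 0 0.072 0.001 -0.048 -1;0 0 0 0.11 0.001 -0.067 -1;0 0 0 0.151 0.001 -0.082 -1;0 0 0 0.193 0.002 -0.092 -1;0 0 0 0.236 0.002 -0.099 -1;0 0 0 0.28 0.002 -0.102 -1;0 0 0 0.323 0.002 -0.099 -1;0 0 0 0.366 0.002 -0.092 -1;0 0 0 0.408 0.002 -0.082 -1;0 0 0 0.45 0.003 -0.067 -1;0 0 0 0.487 0.003 -0.048 -1;0 0 0 0.525 0.003 -0.025 -1;0 0 0 0.559 0.003 0.001 -1;0 0 0 0.559 0.003 0.001 -1;0 0 0 0.559 0.003 0.001 -1;0 0 0 0.559 0.003 0.001 1;0 0 0 0.559 0.003 0.001 1;0 0 0 0.559 0.003 0.001 1;0 0 0 0.559 0.003 0.001 1"
}}

```text
t: 5.15
tool_pos: [0.4288, 0.3464, 0.1401]
ee_rot: [0.046, 0.999, -0.0, -0.0]
ft_force: [0.2, 0.4, 0.3]
grip_width: 0.0857
grasp_force: 0.0
```

Run:
```python
from h import *
print(st()[0],k(.7),k(-.7)); p=st()[0].copy(); p[2]=.26
q=np.array([.60,.10,.26])
plan([(p,Y0,1,0)])
```

```text
[0.42876355 0.3464057  0.14008835] [0.59298688 0.33391793 0.14042948] [0.42619863 0.34930589 0.14042948]
3 x -0 -0 0 0 -0 -0.4 1
```

{"name": "apply_moves", "arguments": {
  "steps": "0 0 0 0 0 -0.4 1;0 0 0 0 0 -0.4 1;0 0 0 -0.4 -0.78 -0.6 1;0 0 0 -0.4 -0.78 -0.6 1;0 0 0 -0.4 -0.78 -0.6 1;0 0 0 -0.4 -0.78 -0.6 1;0 0 0 -0.4 -0.78 -0.6 1;0 0 0 -0.4 -0.78 -0.6 1;0 0 0 -0.4 -0.78 -0.6 1"
}}

```text
t: 6.28
tool_pos: [0.5261, 0.1043, 0.3198]
ee_rot: [0.045, 0.999, 0.0, -0.001]
ft_force: [-0.7, 1.1, 0.2]
grip_width: 0.0854
grasp_force: 0.0
```

Run:
```python
from h import *
p=st();c=vision.get_calibration("wrist");im=vision.camera("wrist");cv2.imwrite("pics/w2.png",im[:,:,::-1])
print(p[0]);z=.024
np.save("w2.npy",c,allow_pickle=True)
print(w2px(c,[S(*q) for q in [[-.06,.067,z],[.06,.067,z],[.06,-.067,z],[-.06,-.067,z]]]))
```

```text
[0.52610014 0.10429026 0.31975574]
[[357.19673759  84.15288616]
 [350.98205466 178.65356003]
 [250.95869401 178.28009389]
 [248.50178923  83.48614913]]
```

View pics/w2.png

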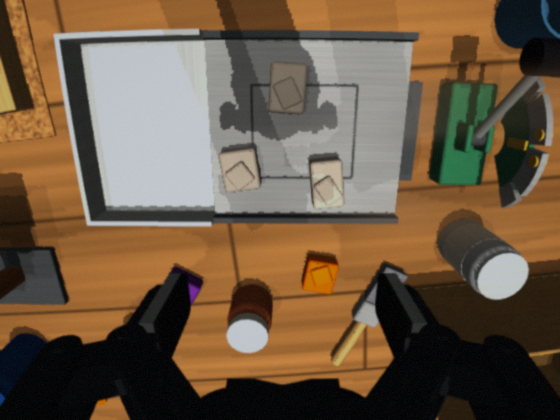

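Lever is in the released notch, with its knob at (545,57). The rectangle corners match my station fit within 2 px. Offcuts are at (288,87), (240,170) and (327,182). Next is the sweeper.

Run:
```python
from h import *
c=np.load("w2.npy",allow_pickle=True).item()
p=px2w(c,[[288,85],[240,170],[327,182]],[.045]*3)
print(Rot.from_euler('z',-SYAW).apply(p-[SX,SY,0]).round(3))
plan([((.425,-.15,.30),np.pi/2+.035,1,1),((.425,-.2575,.30),np.pi/2+.035,1,1)])
```

```text
[[-0.058 -0.019  0.045]
 [ 0.044 -0.079  0.045]
 [ 0.059  0.032  0.045]]
6 x 0 -0.001 -0.079 0.26 -0.875 0.066 1
3 x 0 -0.001 -0.079 0.229 -1.232 0.066 1
```

{"name": "apply_moves", "arguments": {
  "steps": "0 0 -0.079 0.26 -1 0.066 1;0 0 -0.079 0.26 -1 0.066 1;0 0 -0.079 0.26 -1 0.066 1;0 0 -0.079 0.26 -1 0.066 1;0 0 -0.079 0.26 -1 0.066 1;0 0 -0.079 0.26 -1 0.066 1;0 0 -0.079 0.26 -1 0.066 1"
}}

```text
t: 7.2
tool_pos: [0.4223, -0.1873, 0.3003]
ee_rot: [-0.017, 1.0, 0.0, -0.0]
ft_force: [-0.5, 0.6, -0.3]
grip_width: 0.0855
grasp_force: 0.0
```

{"name": "apply_moves", "arguments": {
  "steps": "0 0 0 0 -0.25 0.2 1;0 0 0 0 -0.25 0.2 1;0 0 0 0 -0.25 0.2 1;0 0 0 0 -0.25 0.2 1"
}}

```text
t: 7.7
tool_pos: [0.4254, -0.2618, 0.2407]
ee_rot: [-0.018, 1.0, 0.0, 0.0]
ft_force: [0.8, 0.1, -0.4]
grip_width: 0.0854
grasp_force: 0.0
```

Run:
```python
from h import *
p=st();c=vision.get_calibration("wrist");im=vision.camera("wrist");cv2.imwrite("pics/w3.png",im[:,:,::-1])
print(p[0],p[1].as_quat());np.save("w3.npy",c,allow_pickle=True)
```

```text
[ 0.42540687 -0.26178091  0.24066812] [-1.80886988e-02  9.99836314e-01  3.69199751e-04  8.40397695e-05]
```

View pics/w3.png

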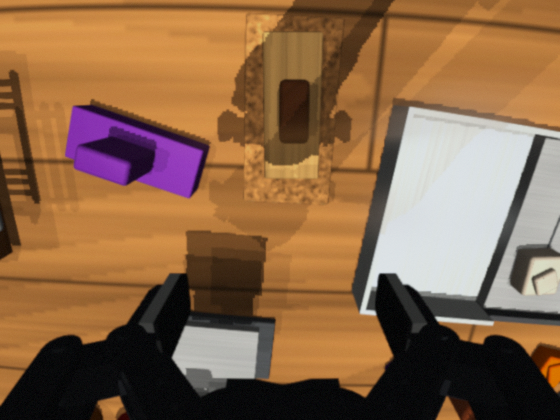

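The sweeper's grip is at (294,111) on its pad. The purple look-alike is at (137,150), well clear.

Run:
```python
from fit import *
c=np.load("w3.npy",allow_pickle=True).item()
print("pad",fit(c,[[-.1,-.05,.004],[-.1,.05,.004],[.1,.05,.004],[.1,-.05,.004]],[[247,13],[344,15],[330,203],[245,202]],(.35,-.26,0)))
L=lambda x,y,z:[[-x,-y,z],[-x,y,z],[x,y,z],[x,-y,z]]
s,res=fit(c,L(.07,.028,.04)+L(.025,.012,.104),[[264,32],[322,32],[318,178],[265,178],[281,80],[310,80],[309,142],[280,142]],(.35,-.26,0));print(s,res)
plan([((s[0],s[1],.18),np.pi/2+s[2],1,1),((s[0],s[1],.072),np.pi/2+s[2],1,1)])
```

```text
pad (array([ 0.3616, -0.2545,  0.006 ]), [[-1.7, -0.6], [0.3, 1.0], [0.1, 0.5], [0.6, -0.9]])
[ 0.3538 -0.2544  0.0332] [[-1.0, -1.0], [1.8, -0.6], [0.5, 0.7], [-0.2, 0.5], [-1.3, -0.8], [0.8, -0.7], [0.1, 2.0], [-0.3, 1.9]]
3 x 0 0.001 0.002 0.238 0.034 0.203 1
3 x 0 0.001 0.002 0.238 0.033 0.563 1
```

{"name": "apply_moves", "arguments": {
  "steps": "0 0 0 0.238 0.034 0.1 1;0 0 0 0.238 0.034 0.2 1;0 0 0 0.238 0.034 0.4 1;0 0 0 0.238 0.034 0.563 1;0 0 0 0.238 0.034 0.563 1;0 0 0 0.238 0.034 0.563 1;0 0 0 0.238 0.034 0.563 -1;0 0 0 0.238 0.034 0.563 -1;0 0 0 0.238 0.034 0.563 -1;0 0 0 0.238 0.034 0.563 -1;0 0 0 0.238 0.034 0.563 -1;0 0 0 0.238 0.034 0.563 -1",
  "squeeze": 60
}}

```text
t: 9.25
tool_pos: [0.353, -0.2559, 0.0722]
ee_rot: [-0.016, 1.0, 0.0, 0.0]
ft_force: [-1.2, 1.7, 7.5]
grip_width: 0.0233
grasp_force: 59.2
```

Run:
```python
from h import *
p,R=st();print(p,R.as_quat())
D=.068  # tcp above underside
Y=Y0
plan([((p[0],p[1],.21),np.pi/2+.033,-1,1)])
```

```text
[ 0.35295415 -0.25594719  0.07221597] [-1.64429497e-02  9.99864686e-01  1.01777179e-04  4.79003995e-04]
4 x 0 0.001 -0 -0 0 -0.459 -1
```

{"name": "apply_moves", "arguments": {
  "steps": "0 0 0 0 0 -0.2 -1;0 0 0 0 0 -0.46 -1;0 0 0 0 0 -0.46 -1;0 0 0.04 -0.25 0.95 -0.46 -1;0 0 0.04 -0.25 0.95 -0.46 -1;0 0 0.04 -0.25 0.95 -0.46 -1;0 0 0.04 -0.25 0.95 -0.46 -1;0 0 0.04 -0.25 0.95 -0.46 -1;0 0 0.04 -0.25 0.95 -0.46 -1;0 0 0.04 -0.25 0.95 -0.46 -1;0 0 0.04 -0.25 0.95 -0.46 -1"
}}

```text
t: 10.62
tool_pos: [0.4178, 0.0301, 0.2094]
ee_rot: [0.016, 1.0, -0.0, -0.0]
ft_force: [-0.7, 0.9, -2.3]
grip_width: 0.023
grasp_force: 60.8
```

Run:
```python
from h import *
p,R=st();print(p,R.as_quat(),monitor.sense()["grip_width"])
plan([(S(.036,.105,.21),Y0,-1,2),(S(.036,.105,.0935),Y0,-1,2)])
```

```text
[0.41777183 0.03010273 0.20941212] [ 1.61940026e-02  9.99868819e-01 -1.48506818e-04 -2.76105666e-04] 0.022971298657661305
7 x -0 -0 0.038 -0.371 0.691 -0.002 -1
5 x -0 -0 0.038 -0.371 0.691 0.386 -1
```

{"name": "apply_moves", "arguments": {
  "steps": "0 0 0.038 -0.371 0.691 0 -1;0 0 0.038 -0.371 0.691 0 -1;0 0 0.038 -0.371 0.691 0 -1;0 0 0.038 -0.371 0.691 0 -1;0 0 0.038 -0.371 0.691 0 -1;0 0 0.038 -0.371 0.691 0 -1;0 0 0.038 -0.371 0.691 0.2 -1;0 0 0.038 -0.371 0.691 0.3 -1;0 0 0.038 -0.371 0.691 0.36 -1;0 0 0.038 -0.371 0.691 0.386 -1;0 0 0.038 -0.371 0.691 0.386 -1"
}}

```text
t: 12.0
tool_pos: [0.5361, 0.235, 0.0943]
ee_rot: [0.045, 0.999, 0.0, 0.0]
ft_force: [-0.2, -0.5, -2.1]
grip_width: 0.0231
grasp_force: 60.7
```

Run:
```python
from h import *
p,R=st();print(p,S(.036,.105,.0935),Rot.as_quat(R),yawR(Y0).as_quat())
im=vision.camera("wrist");cv2.imwrite("pics/w4.png",im[:,:,::-1])
plan([(S(.036,-.145,.0935),Y0,-1,0)])
```

```text
[0.53610369 0.23495865 0.09433756] [0.53579413 0.23374862 0.0935    ] [4.51586049e-02 9.98979752e-01 1.42065753e-04 3.68694411e-04] [0.04598378 0.99894219 0.         0.        ]
5 x 0.001 0.001 0.001 0.003 -0.839 0.004 -1
```

View pics/w4.png

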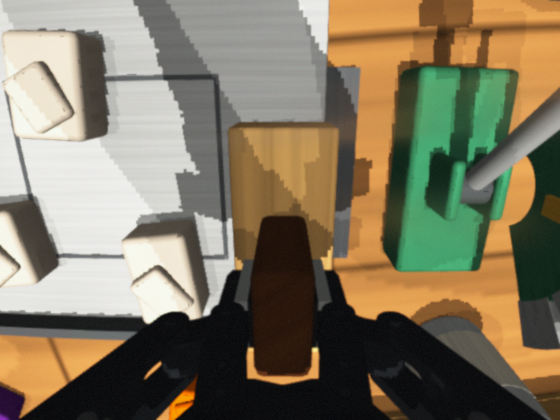

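The block stands clear beyond all three offcuts. Sweeping pass 1.

{"name": "apply_moves", "arguments": {
  "steps": "0 0 0 0 -0.04 0.003 -1;0 0 0 0 -0.08 0.003 -1;0 0 0 0 -0.12 0.003 -1;0 0 0 0 -0.16 0.003 -1;0 0 0 0 -0.2 0.003 -1;0 0 0 0 -0.245 0.003 -1;0 0 0 0 -0.29 0.003 -1;0 0 0 0 -0.335 0.003 -1;0 0 0 0 -0.38 0.003 -1;0 0 0 0 -0.425 0.003 -1;0 0 0 0 -0.47 0.003 -1;0 0 0 0 -0.515 0.003 -1;0 0 0 0 -0.56 0.003 -1;0 0 0 0 -0.605 0.003 -1;0 0 0 0 -0.65 0.003 -1;0 0 0 0 -0.695 0.003 -1;0 0 0 0 -0.74 0.003 -1;0 0 0 0 -0.785 0.003 -1;0 0 0 0 -0.83 0.003 -1;0 0 0 0 -0.84 0.003 -1"
}}

```text
t: 14.55
tool_pos: [0.5129, -0.0171, 0.0929]
ee_rot: [0.046, 0.999, -0.0, -0.0]
ft_force: [0.7, 1.9, -1.6]
grip_width: 0.0228
grasp_force: 60.9
```

Run:
```python
from h import *
p,R=st();print(p,S(.036,-.145,.0935))
plan([(S(.036,-.145,.2),Y0,-1,1),(S(-.036,.08,.2),Y0,-1,1),(S(-.036,.08,.0935),Y0,-1,1)])
```

```text
[ 0.51292329 -0.01709013  0.09290882] [ 0.51282657 -0.01519412  0.0935    ]
3 x -0 -0 0 0.001 0.006 -0.357 -1
6 x -0 -0 0 0.241 0.756 -0.357 -1
3 x -0 -0 0 0.241 0.756 -0.002 -1
```

{"name": "apply_moves", "arguments": {
  "steps": "0 0 0 0 0.01 -0.15 -1;0 0 0 0 0.01 -0.3 -1;0 0 0 0 0.01 -0.36 -1;0 0 0 0.241 0.756 -0.36 -1;0 0 0 0.241 0.756 -0.36 -1;0 0 0 0.241 0.756 -0.36 -1;0 0 0 0.241 0.756 -0.36 -1;0 0 0 0.241 0.756 -0.36 -1;0 0 0 0.241 0.756 -0.36 -1;0 0 0 0.241 0.756 -0.2 -1;0 0 0 0.241 0.756 -0.08 -1;0 0 0 0.241 0.756 -0.03 -1;0 0 0 0.241 0.756 -0.002 -1;0 0 0 0.241 0.756 -0.002 -1"
}}

```text
t: 16.3
tool_pos: [0.4619, 0.2164, 0.0939]
ee_rot: [0.045, 0.999, 0.0, 0.0]
ft_force: [0.0, 0.4, -2.6]
grip_width: 0.0235
grasp_force: 60.8
```

Run:
```python
from h import *
p,R=st();print(p,S(-.036,.08,.0935))
plan([(S(-.036,-.145,.0935),Y0,-1,1)])
```

```text
[0.46193685 0.21642258 0.09387938] [0.46180187 0.21546901 0.0935    ]
5 x 0 0 0.001 0.001 -0.753 0.001 -1
```

{"name": "apply_moves", "arguments": {
  "steps": "0 0 0 0 -0.04 0.001 -1;0 0 0 0 -0.08 0.001 -1;0 0 0 0 -0.12 0.001 -1;0 0 0 0 -0.16 0.001 -1;0 0 0 0 -0.2 0.001 -1;0 0 0 0 -0.24 0.001 -1;0 0 0 0 -0.28 0.001 -1;0 0 0 0 -0.32 0.001 -1;0 0 0 0 -0.36 0.001 -1;0 0 0 0 -0.4 0.001 -1;0 0 0 0 -0.44 0.001 -1;0 0 0 0 -0.48 0.001 -1;0 0 0 0 -0.52 0.001 -1;0 0 0 0 -0.56 0.001 -1;0 0 0 0 -0.6 0.001 -1;0 0 0 0 -0.64 0.001 -1;0 0 0 0 -0.68 0.001 -1;0 0 0 0 -0.72 0.001 -1;0 0 0 0 -0.753 0.001 -1;0 0 0 0 -0.753 0.001 -1"
}}

```text
t: 18.8
tool_pos: [0.4411, -0.0092, 0.0932]
ee_rot: [0.046, 0.999, -0.0, -0.0]
ft_force: [-0.5, 0.6, -3.1]
grip_width: 0.0233
grasp_force: 60.9
```

{"name": "apply_moves", "arguments": {
  "steps": "0 0 0 0 0.04 -0.15 -1;0 0 0 0 0.04 -0.3 -1;0 0 0 0 0.04 -0.5 -1;0 0 0 0 0.04 -0.7 -1;0 0 0 -0.2 0.04 -0.7 -1;0 0 0 -0.2 0.04 -0.7 -1;0 0 0 -0.2 0.04 -0.7 -1"
}}

```text
t: 19.68
tool_pos: [0.501, -0.0015, 0.3021]
ee_rot: [0.045, 0.999, -0.0, -0.001]
ft_force: [-0.2, 0.6, -2.9]
grip_width: 0.0235
grasp_force: 60.9
```

Run:
```python
from h import *
p,R=st();print(p)
im=vision.camera("wrist");cv2.imwrite("pics/w5.png",im[:,:,::-1])
```

```text
[ 0.50103332 -0.00147537  0.30206114]
```

View pics/w5.png

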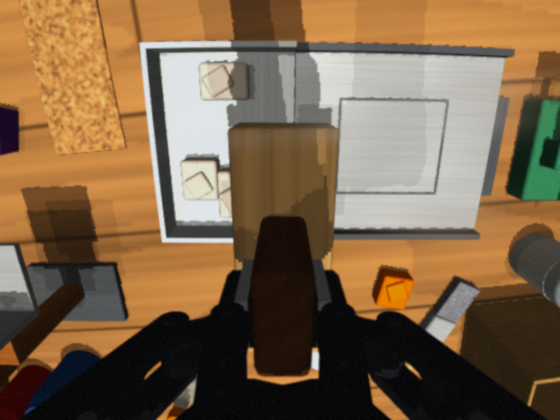

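Run:
```python
from h import *
Y=np.pi/2+.003
plan([((.361,-.2555,.20),Y,-1,2),((.361,-.2555,.073),Y,-1,2)])
```

```text
8 x -0 -0.002 -0.059 0.388 -0.885 0.342 -1
5 x -0 -0.002 -0.059 0.387 -0.885 0.765 -1
```

{"name": "apply_moves", "arguments": {
  "steps": "0 0 -0.059 0.388 -0.885 0.2 -1;0 0 -0.059 0.388 -0.885 0.2 -1;0 0 -0.059 0.388 -0.885 0.2 -1;0 0 -0.059 0.388 -0.885 0.2 -1;0 0 -0.059 0.388 -0.885 0.2 -1;0 0 -0.059 0.388 -0.885 0.2 -1;0 0 -0.059 0.388 -0.885 0.2 -1;0 0 -0.059 0.388 -0.885 0.34 -1;0 0 -0.059 0.388 -0.885 0.5 -1;0 0 -0.059 0.388 -0.885 0.6 -1;0 0 -0.059 0.388 -0.885 0.68 -1;0 0 -0.059 0.388 -0.885 0.72 -1;0 0 -0.059 0.388 -0.885 0.75 -1;0 0 -0.059 0.388 -0.885 0.75 -1"
}}

```text
t: 21.48
tool_pos: [0.3626, -0.2555, 0.0782]
ee_rot: [-0.002, 1.0, 0.0, 0.0]
ft_force: [0.2, -0.1, -2.9]
grip_width: 0.0238
grasp_force: 60.8
```

Run:
```python
from h import *
p,R=st();print(p,R.as_rotvec(),yawR(np.pi/2+.003).as_rotvec())
c=vision.get_calibration("wrist");im=vision.camera("wrist");cv2.imwrite("pics/w6.png",im[:,:,::-1])
plan([((.361,-.2555,.0725),np.pi/2+.003,-1,2)])
np.save("w6.npy",c,allow_pickle=True)
```

```text
[ 0.36255849 -0.25549333  0.07821078] [-5.72467790e-03  3.14151189e+00  4.40153626e-04] [ 0.00471239 -3.14158912 -0.        ]
3 x -0 0.001 0 0.006 0.001 0.02 -1
```

View pics/w6.png

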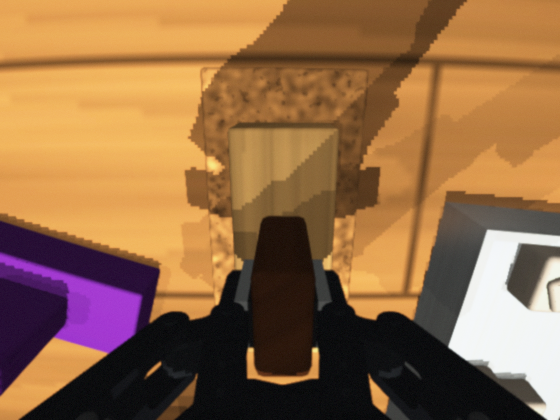

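Run:
```python
from h import *
c=np.load("w6.npy",allow_pickle=True).item()
print(px2w(c,[[203,68],[367,71]],[.004]*2), px2w(c,[[231,125],[338,125]],[.044]*2))
```

```text
[[ 0.26244931 -0.30284424  0.004     ]
 [ 0.26372448 -0.20555838  0.004     ]] [[ 0.2922858  -0.28139645  0.044     ]
 [ 0.29206317 -0.22777047  0.044     ]]
```

{"name": "apply_moves", "arguments": {
  "steps": "0 0 0 -0.002 0.001 0.01 -1;0 0 0 -0.002 0.001 0.02 -1;0 0 0 -0.002 0.001 0.02 -1;0 0 0 -0.002 0.001 0.02 1;0 0 0 -0.002 0.001 0.02 1;0 0 0 -0.002 0.001 0.02 1;0 0 0 -0.002 0.001 0.02 1;0 0 0 -0.002 0.001 -0.15 1;0 0 0 -0.002 0.001 -0.35 1;0 0 0 -0.002 0.001 -0.5 1;0 0 0 -0.002 0.001 -0.7 1;0 0 0 -0.002 0.001 -0.95 1;0 0 0 -0.002 0.001 -0.95 1"
}}

```text
t: 23.15
tool_pos: [0.3642, -0.2565, 0.3674]
ee_rot: [-0.001, 1.0, -0.001, 0.004]
ft_force: [-0.1, -1.4, -0.6]
grip_width: 0.0851
grasp_force: 0.0
```

Run:
```python
from h import *
print(st()[0])
HY=-.0531
H=lambda x,y,z:Rot.from_euler('z',HY).apply([x,y,z])+[.6095,-.332,0]
print(H(-.0,0,.40))
# grasp across upright: tool y along hanger x.
for yaw in(HY,HY+np.pi):
    print(to(H(0,0,.40),yawR(yaw)))
im=vision.camera("wrist");cv2.imwrite("pics/w7.png",im[:,:,::-1])
im=vision.camera("scene");cv2.imwrite("pics/s7.png",im[:,:,::-1])
im=vision.camera("top");cv2.imwrite("pics/t7.png",im[:,:,::-1])
```

```text
[ 0.3642038  -0.25649937  0.36735336]
[ 0.6095 -0.332   0.4   ]
[ 0.003  0.005  1.036 -0.818 -0.254 -0.102]
[-0.005  0.003 -0.964 -0.818 -0.254 -0.102]
```

{"name": "apply_moves", "arguments": {
  "steps": "0 0 0.5 -0.4 -0.2 -0.18 1;0 0 0.5 -0.4 -0.2 -0.18 1;0 0 0.5 -0.4 -0.2 -0.18 1;0 0 0.5 -0.4 -0.2 -0.18 1;0 0 1 -0.79 -0.48 -0.18 1;0 0 1 -0.79 -0.48 -0.18 1;0 0 1 -0.79 -0.48 -0.18 1;0 0 1 -0.79 -0.48 -0.18 1;0 0 1 -0.79 -0.48 -0.18 1;0 0 1 -0.79 -0.48 -0.18 1;0 0 1 -0.79 -0.48 -0.18 1;0 0 1 -0.79 -0.48 -0.18 1"
}}

```text
t: 24.8
tool_pos: [0.6002, -0.3988, 0.4167]
ee_rot: [0.706, 0.708, 0.0, -0.0]
ft_force: [-0.6, 0.3, -0.6]
grip_width: 0.0855
grasp_force: 0.0
```

Run:
```python
from h import *
p,R=st();print(p,R.as_matrix().round(3))
c=vision.get_calibration("wrist");im=vision.camera("wrist");cv2.imwrite("pics/w8.png",im[:,:,::-1])
np.save("w8.npy",c,allow_pickle=True)
```

```text
[ 0.60015286 -0.39875126  0.41670485] [[-0.004  1.    -0.   ]
 [ 1.     0.004  0.   ]
 [ 0.    -0.    -1.   ]]
```

View pics/w8.png

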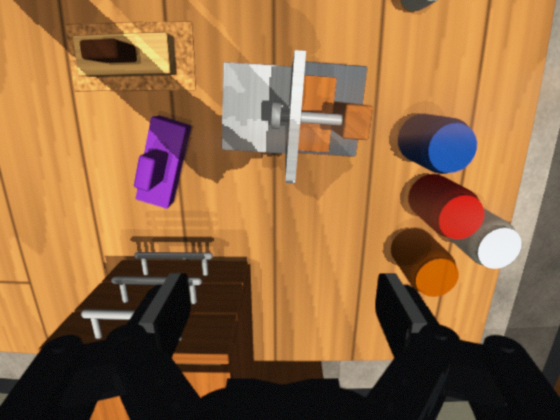

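Run:
```python
from fit import *
c=np.load("w8.npy",allow_pickle=True).item()
loc=[[-.004,.05,.29],[.004,.05,.29],[.004,-.05,.29],[-.004,-.05,.29],[-.082,.05,.148],[-.082,-.05,.148]]
uv=[[294.5,52],[306,51.5],[296,182.5],[285.5,182],[223.5,62],[222.5,154]]
print(fit(c,loc,uv,(.61,-.33,-.05)));print(fit(c,loc[:4],uv[:4],(.61,-.33,-.05)))
# stud axis from px
print(px2w(c,[[305,117.5],[340,119.5]],[.24,.24]))
L=lambda x,y,z:[[-x,-y,z],[-x,y,z],[x,y,z],[x,-y,z]]
```

```text
(array([ 0.6094, -0.3337, -0.0553]), [[0.4, -1.3], [-0.1, -0.1], [0.1, 1.2], [0.9, 1.1], [-1.6, 0.4], [-1.2, -4.1]])
(array([ 0.6091, -0.3336, -0.0587]), [[0.3, -1.6], [-0.3, -0.3], [-0.4, 1.0], [0.3, 0.9]])
[[ 0.61989129 -0.33447544  0.24      ]
 [ 0.65211558 -0.33600968  0.24      ]]
```

```bash
cat >> h.py <<'E'
HYAW=-.056
def H(x,y,z): return Rot.from_euler('z',HYAW).apply([x,y,z])+[.6092,-.3335,0]
E
python3 - <<'E'
from h import *
plan([(H(0,0,.34),HYAW,1,2),(H(0,0,.272),HYAW,1,3)])
E
```

```text
4 x -0 -0 0.038 0.217 0.031 0.257 1
5 x -0 -0 0.038 0.217 0.031 0.483 1
```

{"name": "apply_moves", "arguments": {
  "steps": "0 0 0.038 0.217 0.031 0.257 1;0 0 0.038 0.217 0.031 0.257 1;0 0 0.038 0.217 0.031 0.257 1;0 0 0.038 0.217 0.031 0.35 1;0 0 0.038 0.217 0.031 0.42 1;0 0 0.038 0.217 0.031 0.483 1;0 0 0.038 0.217 0.031 0.483 1;0 0 0.038 0.217 0.031 0.483 1"
}}

```text
t: 25.85
tool_pos: [0.6097, -0.3344, 0.2734]
ee_rot: [0.727, 0.687, 0.0, 0.001]
ft_force: [-0.1, -0.7, 0.8]
grip_width: 0.0855
grasp_force: 0.0
```

Run:
```python
from h import *
print(st()[0],H(0,0,.272),monitor.sense()["ft_force"])
plan([(H(0,0,.272),HYAW,1,2)])
```

```text
[ 0.6097344  -0.33444352  0.27344469] [ 0.6092 -0.3335  0.272 ] [-0.11634459 -0.71314279  0.75930402]
3 x 0.001 0.001 -0.001 0.003 -0.002 0.005 1
```

{"name": "apply_moves", "arguments": {
  "steps": "0 0 0 0.003 -0.002 0.005 -1;0 0 0 0.003 -0.002 0.005 -1;0 0 0 0.003 -0.002 0.005 -1;0 0 0 0.003 -0.002 0.005 -1;0 0 0 0.003 -0.002 0.005 -1;0 0 0 0.003 -0.002 0.005 -1;0 0 0 0.003 -0.002 0.005 -1",
  "squeeze": 90
}}

```text
t: 26.72
tool_pos: [0.609, -0.3328, 0.2711]
ee_rot: [0.727, 0.687, 0.0, 0.0]
ft_force: [0.2, 0.2, 1.7]
grip_width: 0.0064
grasp_force: 88.8
```

Run:
```python
from h import *
s=monitor.sense();print(st()[0],s["ft_force"],s["grip_width"],s["grasp_force"])
q=st()[0]
plan([(q+[0,0,.038],HYAW,-1,2)])
d=H(-1,0,0)-H(0,0,0)
plan([(q+[0,0,.038]+d*.06,HYAW,-1,2)])
```

```text
[ 0.6089992  -0.33280561  0.27107774] [0.20174324 0.22535563 1.70503016] 0.006379986681723851 88.7847089767456
3 x 0 0 -0 -0 0 -0.127 -1
4 x 0 0 -0 -0 -0.2 -0.127 -1
```

{"name": "apply_moves", "arguments": {
  "steps": "0 0 0 0 0 -0.03 -1;0 0 0 0 0 -0.06 -1;0 0 0 0 0 -0.09 -1;0 0 0 0 0 -0.115 -1;0 0 0 0 0 -0.127 -1;0 0 0 0 0 -0.127 -1;0 0 0 0 0 -0.127 -1"
}}

```text
t: 27.6
tool_pos: [0.6087, -0.3326, 0.3085]
ee_rot: [0.727, 0.687, -0.0, -0.0]
ft_force: [-0.6, 0.2, -3.2]
grip_width: 0.0064
grasp_force: 88.1
```

Run:
```python
from h import *
im=vision.camera("wrist");cv2.imwrite("pics/w9.png",im[:,:,::-1])
s=monitor.sense();print(s["tool_pos"],s["ee_rot"],s["wrist_torque"],s["ft_force"])
```

```text
[ 0.60868975 -0.33255852  0.30843721] [ 7.26870039e-01  6.86774924e-01 -1.11898950e-04 -3.71810423e-04] [ 0.05797742 -0.0045272   0.06221153] [-0.08412112 -0.55985961 -4.38613206]
```

View pics/w9.png

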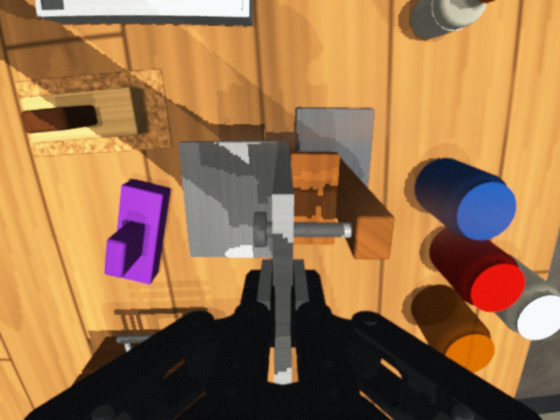

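The bracket hangs free in the grip (about 4 N) and the stud head sits at the wide hole. Drawing it off along hanger -x.

{"name": "apply_moves", "arguments": {
  "steps": "0 0 0 0 -0.03 0 -1;0 0 0 0 -0.06 0 -1;0 0 0 0 -0.09 0 -1;0 0 0 0 -0.12 0 -1;0 0 0 0 -0.15 0 -1;0 0 0 0 -0.18 0 -1;0 0 0 0 -0.21 0 -1;0 0 0 0 -0.25 0 -1;0 0 0 0 -0.25 0 -1"
}}

```text
t: 28.78
tool_pos: [0.5329, -0.3288, 0.3092]
ee_rot: [0.727, 0.686, 0.0, -0.0]
ft_force: [0.2, 0.6, -2.5]
grip_width: 0.0063
grasp_force: 88.0
```

Run:
```python
from h import *
q=st()[0];print(q)
# tcp above underside = .2711-.14
plan([(q+[-.03,.06,0],SYAW,-1,0),(S(.039,0,.26),SYAW,-1,0)])
```

```text
[ 0.53288791 -0.32882022  0.30916358]
2 x 0 -0 0.022 0.194 -0.111 0 -1
7 x 0 -0 0.022 1.522 -0.101 0.164 -1
```

{"name": "apply_moves", "arguments": {
  "steps": "0 0 0.022 0.4 -0.1 0 -1;0 0 0.022 0.4 -0.1 0 -1;0 0 0.022 0.7 -0.1 0 -1;0 0 0.022 0.7 -0.1 0 -1;0 0 0.022 1 -0.1 0 -1;0 0 0.022 1 -0.1 0 -1;0 0 0.022 1 -0.1 0 -1"
}}

```text
t: 29.65
tool_pos: [0.5215, -0.0241, 0.3089]
ee_rot: [0.737, 0.676, 0.0, -0.0]
ft_force: [0.0, -1.1, -3.7]
grip_width: 0.0062
grasp_force: 89.0
```

Run:
```python
from h import *
print(st()[0]);plan([(S(.039,0,.28),SYAW,-1,0),(S(.039,0,.19),SYAW,-1,2)])
```

```text
[ 0.52145299 -0.0241064   0.30892943]
3 x 0 -0.001 0.004 0.51 -0.018 0.097 -1
4 x 0 -0.001 0.004 0.51 -0.018 0.397 -1
```

{"name": "apply_moves", "arguments": {
  "steps": "0 0 0.004 0.3 -0.018 0.05 -1;0 0 0.004 0.51 -0.018 0.097 -1;0 0 0.004 0.51 -0.018 0.097 -1;0 0 0.004 0.51 -0.018 0.2 -1;0 0 0.004 0.51 -0.018 0.3 -1;0 0 0.004 0.51 -0.018 0.36 -1;0 0 0.004 0.51 -0.018 0.397 -1;0 0 0.004 0.51 -0.018 0.397 -1;0 0 0.004 0.51 -0.018 0.397 -1"
}}

```text
t: 30.78
tool_pos: [0.5304, 0.1256, 0.1907]
ee_rot: [0.741, 0.672, 0.001, 0.0]
ft_force: [-0.1, -0.3, -3.9]
grip_width: 0.0062
grasp_force: 89.2
```

Run:
```python
from h import *
p,R=st();print(p,S(.039,0,.19),R.as_matrix().round(3)[:,1])
c=vision.get_calibration("wrist");im=vision.camera("wrist");cv2.imwrite("pics/w10.png",im[:,:,::-1])
np.save("w10.npy",c,allow_pickle=True)
z=.024
print(w2px(c,[S(*q) for q in [[-.06,.067,z],[.06,.067,z],[.06,-.067,z],[-.06,-.067,z]]]))
```

```text
[0.53036951 0.12558335 0.190731  ] [0.52913507 0.12891706 0.19      ] [ 0.995 -0.098  0.002]
[[169.13126853 112.66526954]
 [304.41400077 111.14250551]
 [302.36300323 248.86986673]
 [184.06206518 249.36873267]]
```

View pics/w10.png

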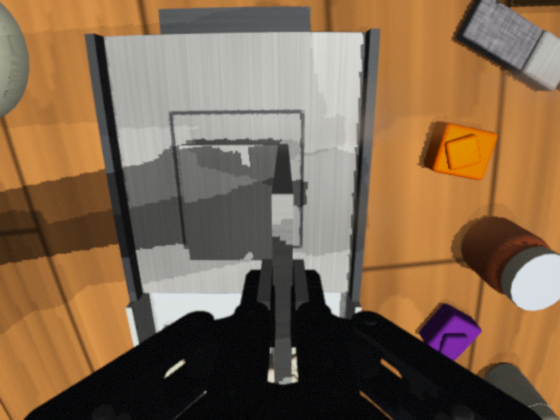

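Run:
```python
from fit import *
p,R=st();c=np.load("w10.npy",allow_pickle=True).item()
yw=np.arctan2(R.as_matrix()[1,1],R.as_matrix()[0,1])
F=lambda x,y,z:Rot.from_euler('z',yw).apply([x,y,z])+[p[0],p[1],0]
zt=p[2]-.1311+.008
print("yaw",yw,w2px(c,[F(-.082,.05,zt),F(-.082,-.05,zt),F(.004,.05,.1907+.019),F(-.004,-.05,.2097)]).round(1))
a=cv2.imread("pics/w10.png");cv2.imwrite("pics/c10.png",cv2.resize(a[90:280,150:330],None,fx=3.1,fy=3.1,interpolation=cv2.INTER_CUBIC))
plan([(S(.039,0.0005,.1562),SYAW,-1,2)])
```

```text
yaw -0.09771716375188737 [[177.6 141.3]
 [189.2 256.7]
 [295.4 192.6]
 [275.5 395.2]]
3 x 0.001 -0.001 -0.004 0.012 -0.005 0.115 -1
```

View pics/c10.png

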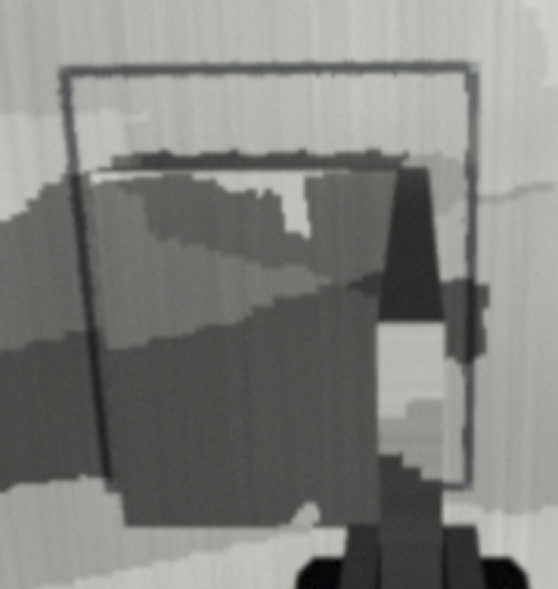

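Run:
```python
from h import *
plan([(S(.039,0.003,.160),SYAW,-1,2)])
```

```text
3 x 0.001 -0.001 -0.004 0.02 -0.005 0.103 -1
```

{"name": "apply_moves", "arguments": {
  "steps": "0 0 -0.004 0.02 -0.005 0.05 -1;0 0 -0.004 0.02 -0.005 0.09 -1;0 0 -0.004 0.02 -0.005 0.103 -1;0 0 -0.004 0.02 -0.005 0.103 -1;0 0 -0.004 0.02 -0.005 0.103 -1"
}}

```text
t: 31.45
tool_pos: [0.529, 0.1316, 0.1591]
ee_rot: [0.739, 0.674, 0.0, 0.0]
ft_force: [0.4, 1.0, -3.3]
grip_width: 0.0066
grasp_force: 89.1
```

Run:
```python
from h import *
p,R=st();print(p,S(.039,0.003,.16),R.as_matrix().round(3)[:,1])
c=vision.get_calibration("wrist");im=vision.camera("wrist")
np.save("w11.npy",c,allow_pickle=True)
a=im[:,:,::-1][20:240,120:330];cv2.imwrite("pics/c11.png",cv2.resize(a,None,fx=2.7,fy=2.7,interpolation=cv2.INTER_CUBIC))
```

```text
[0.52898701 0.13162059 0.1591116 ] [0.52941068 0.13190437 0.16      ] [ 0.996 -0.091  0.001]
```

View pics/c11.png

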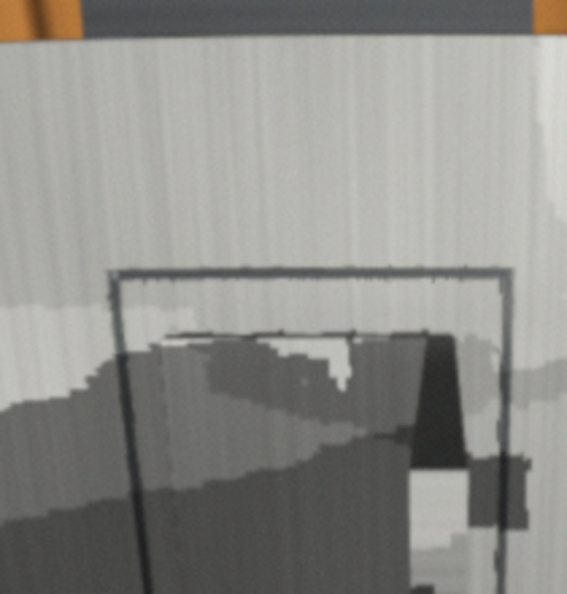

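Run:
```python
from h import *
c=np.load("w11.npy",allow_pickle=True).item()
A=lambda L:np.array(L,float)/2.7+[120,20]
f=lambda P:Rot.from_euler('z',-SYAW).apply(P-[SX,SY,0]).round(4)
print("rect y.067 corners",f(px2w(c,A([[113,273],[507,271]]),[.024]*2)))
zt=.1591-.1311+.008
print("foot +y edge",f(px2w(c,A([[162,344],[420,336]]),[zt]*2)))
print("rect -x,+x sides lower",f(px2w(c,A([[148,590],[501,590]]),[.024]*2)))
```

```text
rect y.067 corners [[-0.0587  0.0672  0.024 ]
 [ 0.0582  0.0672  0.024 ]]
foot +y edge [[-0.0422  0.0478  0.036 ]
 [ 0.0327  0.0498  0.036 ]]
rect -x,+x sides lower [[-0.0587 -0.0356  0.024 ]
 [ 0.0588 -0.0354  0.024 ]]
```

{"name": "apply_moves", "arguments": {
  "steps": "0 0 0 0.002 0 0.006 -1;0 0 0 0.002 0 0.01 -1;0 0 0 0.002 0 0.014 -1;0 0 0 0.002 0 0.016 -1;0 0 0 0.002 0 0.016 -1"
}}

```text
t: 32.12
tool_pos: [0.5296, 0.132, 0.1556]
ee_rot: [0.739, 0.674, 0.001, 0.0]
ft_force: [-1.6, -1.9, 8.5]
grip_width: 0.0065
grasp_force: 91.0
```

{"name": "apply_moves", "arguments": {
  "steps": "0 0 0 0 0 0.001 -1;0 0 0 0 0 0 1;0 0 0 0 0 0 1;0 0 0 0 0 0 1;0 0 0 0 0 0 1;0 0 0 0 0 -0.1 1;0 0 0 0 0 -0.25 1;0 0 0 0 0 -0.4 1;0 0 0 0 0 -0.55 1;0 0 0 0 0 -0.55 1"
}}

```text
t: 33.38
tool_pos: [0.5306, 0.1326, 0.3227]
ee_rot: [0.739, 0.674, 0.004, 0.001]
ft_force: [-0.1, 0.2, -0.1]
grip_width: 0.0858
grasp_force: 0.0
```

Run:
```python
from h import *
p,R=st();print(p)
from scipy import ndimage
for n in("wrist","top","scene"):
    c=vision.get_calibration(n);im=vision.camera(n);cv2.imwrite(f"pics/{n}12.png",im[:,:,::-1]);np.save(f"{n}12.npy",c,allow_pickle=True)
im=cv2.imread("pics/wrist12.png");c=np.load("wrist12.npy",allow_pickle=True).item()
print("pred upright top corners",w2px(c,[S(x,y,.174) for x in(.035,.043) for y in(-.05,.05)]).round(0))
k2=lambda a:k(a)
h=k(-.7);h[2]=.26
plan([(h,Y0,1,2)])
```

```text
[0.53062719 0.13260698 0.3227235 ]
pred upright top corners [[277. 248.]
 [276. 142.]
 [285. 248.]
 [285. 142.]]
11 x -0.001 -0.001 -0.999 0.69 -0.404 0.194 1
```

```bash
cat > chk.py <<'E'
from h import *
def edgefit(img,c,segs,x0,rng=.008,ry=.08):
    g=cv2.GaussianBlur(cv2.cvtColor(img,cv2.COLOR_BGR2GRAY).astype(np.float32),(0,0),1.0)
    gx=cv2.Sobel(g,cv2.CV_32F,1,0)/8;gy=cv2.Sobel(g,cv2.CV_32F,0,1)/8
    t=np.linspace(.03,.97,40)[:,None]
    P=np.array([np.array(a)+(np.array(b)-np.array(a))*t for a,b in segs])
    best=[]
    for yw in np.linspace(-ry,ry,17):
      for dx in np.linspace(-rng,rng,17):
        for dy in np.linspace(-rng,rng,17):
          W=Rot.from_euler('z',x0[2]+yw).apply(P.reshape(-1,3))+[x0[0]+dx,x0[1]+dy,0]
          u=w2px(c,W).reshape(len(segs),-1,2)
          s=0
          for q in u:
            d=q[-1]-q[0];n=np.array([-d[1],d[0]])/np.linalg.norm(d)
            m=q.astype(np.float32).reshape(-1,1,2)
            s+=np.abs(cv2.remap(gx,m,None,1)*n[0]+cv2.remap(gy,m,None,1)*n[1]).clip(0,15).mean()
          best.append((s/len(segs),dx,dy,yw))
    return np.round(max(best),4)
def box(hx,hy,z,cx=0):
    v=[[cx-hx,-hy,z],[cx+hx,-hy,z],[cx+hx,hy,z],[cx-hx,hy,z]];return [(v[i],v[(i+1)%4]) for i in range(4)]
E
python3 - <<'E'
from chk import *
L=lambda n:(cv2.imread(f"pics/{n}12.png"),np.load(f"{n}12.npy",allow_pickle=True).item())
im,c=L("wrist")
rect=box(.06,.067,.024)
print("mount",edgefit(im,c,[rect[i] for i in(2,3)],(SX,SY,SYAW)))
print("bracket",edgefit(im,c,box(.004,.05,.174,.039)+[box(.043,.05,.032)[i] for i in(0,2,3)],(SX,SY,SYAW)))
im,c=L("top")
print("top pad",edgefit(im,c,box(.1,.05,.004),(.36,-.257,0)));print("top sweeper",edgefit(im,c,box(.07,.028,.04),(.36,-.257,0)))
# offcut blobs
mask=np.zeros(im.shape[:2],np.uint8)
cv2.fillPoly(mask,[w2px(c,[S(x,y,.01) for x,y in[(-.108,-.28),(.108,-.28),(.108,.128),(-.108,.128)]]).astype(np.int32)],1)
d=im[:,:,2].astype(int)-im[:,:,0]
b=((d>15)&(mask>0)).astype(np.uint8)
n,_,s,ce=cv2.connectedComponentsWithStats(b)
for i in range(1,n):
    if s[i,4]>15: print(s[i,4],Rot.from_euler('z',-SYAW).apply(px2w(c,[ce[i]],[.04])-[SX,SY,0]).round(3))
E
```

```text
mount [ 1.23312e+01 -1.00000e-03  2.00000e-03  0.00000e+00]
bracket [ 9.2377e+00 -1.0000e-03  0.0000e+00  1.0000e-02]
top pad [ 6.5681e+00  2.0000e-03 -4.0000e-03  2.0000e-02]
top sweeper [1.1489e+01 6.0000e-03 1.0000e-03 0.0000e+00]
129 [[ 0.048 -0.209  0.04 ]]
21 [[ 0.037 -0.237  0.04 ]]
60 [[-0.077 -0.197  0.04 ]]
```

Run:
```python
from chk import *
for n,cn in(("w3","w3"),("w8","w8"),("top12","top12"),("scene12","scene12")):
    im=cv2.imread(f"pics/{n}.png");c=np.load(f"{cn}.npy",allow_pickle=True).item()
    x0=(.354,-.255,.033) if n=="w3" else (.361,-.255,.0)
    print(n,"pad",edgefit(im,c,box(.1,.05,.004),(.361,-.255,0)),"sw",edgefit(im,c,box(.07,.028,.04)+box(.025,.012,.104),x0))
```

```text
w3 pad [ 5.5278e+00 -6.0000e-03 -2.0000e-03  0.0000e+00] sw [ 9.1489e+00  0.0000e+00 -1.0000e-03  0.0000e+00]
w8 pad [ 6.5948e+00  1.0000e-03  0.0000e+00 -3.0000e-02] sw [ 1.0099e+01  4.0000e-03 -1.0000e-03  1.0000e-02]
top12 pad [ 6.5681e+00  1.0000e-03 -6.0000e-03  2.0000e-02] sw [ 1.29947e+01  5.00000e-03 -2.00000e-03  1.00000e-02]
scene12 pad [ 5.5139e+00  7.0000e-03 -1.0000e-03  0.0000e+00] sw [1.10589e+01 1.00000e-03 5.00000e-03 1.00000e-02]
```

{"name": "apply_moves", "arguments": {
  "steps": "0 0 -0.999 0.69 -0.35 0.1 1;0 0 -0.999 0.69 -0.35 0.1 1;0 0 -0.999 0.69 -0.35 0.1 1;0 0 -0.999 0.69 -0.35 0.1 1;0 0 -0.999 0.69 -0.35 0.1 1;0 0 -0.999 0.69 -0.35 0.1 1;0 0 -0.999 0.69 -0.35 0.1 1;0 0 -0.999 0.69 -0.35 0.1 1;0 0 -0.999 0.69 -0.35 0.1 1;0 0 -0.999 0.69 -0.35 0.1 1;0 0 -0.999 0.69 -0.35 0.1 1"
}}

```text
t: 34.9
tool_pos: [0.4427, 0.3477, 0.2881]
ee_rot: [0.047, 0.999, -0.001, -0.001]
ft_force: [0.2, 0.3, 0.1]
grip_width: 0.0854
grasp_force: 0.0
```

Run:
```python
from h import *
p,R=st();print(p,R.as_matrix().round(3)[:,1])
o=np.array([.0015,-.002,0])
h=k(-.7)+o;h[2]=.2
plan([(h,Y0,1,2),(k(-.7)+o,Y0,1,2)])
q=k(-.7)
for a in(-.6,-.5,-.4,-.3,-.2,-.1,0): print(a,((k(a)-q)/.3).round(3))
```

```text
[0.44274775 0.34769637 0.28809986] [ 0.094  0.996 -0.001]
4 x -0.001 -0.001 -0.001 0.049 -0.006 0.294 1
4 x -0.001 -0.001 -0.001 0.049 -0.005 0.492 1
-0.6 [ 0.034 -0.003  0.026]
-0.5 [ 0.071 -0.007  0.049]
-0.4 [ 0.11  -0.01   0.068]
-0.3 [ 0.15  -0.014  0.083]
-0.2 [ 0.192 -0.018  0.093]
-0.1 [ 0.235 -0.022  0.1  ]
0 [ 0.278 -0.026  0.102]
```

{"name": "apply_moves", "arguments": {
  "steps": "0 0 0 0.049 -0.006 0.2 1;0 0 0 0.049 -0.006 0.3 1;0 0 0 0.049 -0.006 0.42 1;0 0 0 0.049 -0.006 0.492 1;0 0 0 0.049 -0.006 0.492 1;0 0 0 0.049 -0.006 0.492 1;0 0 0 0.049 -0.006 0.492 -1;0 0 0 0.049 -0.006 0.492 -1;0 0 0 0.049 -0.006 0.492 -1;0 0 0 0.049 -0.006 0.492 -1;0 0 0 0.049 -0.006 0.492 -1",
  "squeeze": 25
}}

```text
t: 36.28
tool_pos: [0.4288, 0.3508, 0.1429]
ee_rot: [0.046, 0.999, 0.003, 0.001]
ft_force: [-0.4, 5.9, 1.9]
grip_width: 0.0332
grasp_force: 32.5
```

{"name": "apply_moves", "arguments": {
  "steps": "0 0 0 -0.034 0 -0.026 -1;0 0 0 -0.071 0 -0.049 -1;0 0 0 -0.11 0 -0.068 -1;0 0 0 -0.15 0 -0.083 -1;0 0 0 -0.193 0 -0.093 -1;0 0 0 -0.236 0 -0.1 -1;0 0 0 -0.277 0 -0.102 -1;0 0 0 -0.277 0 -0.102 -1;0 0 0 -0.277 0 -0.102 -1;0 0 0 -0.277 0 -0.102 -1;0 0 0 -0.277 0 -0.102 1;0 0 0 -0.277 0 -0.102 1;0 0 0 -0.277 0 -0.102 1;0 0 0 -0.277 0 -0.102 1;0 0 0 -0.277 0 -0.25 1;0 0 0 -0.277 0 -0.4 1;0 0 0 -0.277 0 -0.55 1;0 0 0 -0.277 0 -0.7 1;0 0 0 -0.277 0 -0.7 1"
}}

```text
t: 38.65
tool_pos: [0.5126, 0.3406, 0.3561]
ee_rot: [0.047, 0.999, 0.003, 0.003]
ft_force: [-0.0, -0.3, -0.6]
grip_width: 0.0851
grasp_force: 0.0
```

Run:
```python
from chk import *
for n in("wrist","top"):
    c=vision.get_calibration(n);im=vision.camera(n)[:,:,::-1].copy();cv2.imwrite(f"pics/{n}13.png",im);np.save(f"{n}13.npy",c,allow_pickle=True)
    print(n,"pred knob",[(a,w2px(c,S(.13*np.sin(a),.21,.05+.13*np.cos(a)))[0].round(0)) for a in(-.7,0,.7)])
    reg=w2px(c,[S(x,y,.15) for x,y in[(-.13,.18),(.13,.18),(.13,.235),(-.13,.235)]]).astype(np.int32)
    m=np.zeros(im.shape[:2],np.uint8);cv2.fillPoly(m,[reg],1)
    b=((im.max(2)<28)&(m>0)).astype(np.uint8)
    k_,_,s,ce=cv2.connectedComponentsWithStats(b)
    print([(s[i,4],ce[i].round(0)) for i in range(1,k_) if s[i,4]>20])
im=cv2.imread("pics/top13.png");c=np.load("top13.npy",allow_pickle=True).item()
print("sw",edgefit(im,c,box(.07,.028,.04)+box(.025,.012,.104),(.361,-.255,0)))
im=cv2.imread("pics/wrist13.png");c=np.load("wrist13.npy",allow_pickle=True).item()
print("bracket",edgefit(im,c,box(.004,.05,.174,.039)+[box(.043,.05,.032)[i] for i in(0,2,3)],(SX,SY,SYAW)))
```

```text
wrist pred knob [(-0.7, array([282.,  91.])), (0, array([282., 182.])), (0.7, array([282., 246.]))]
[(np.int32(505), array([284., 173.])), (np.int32(321), array([284., 193.]))]
top pred knob [(-0.7, array([159., 242.])), (0, array([159., 214.])), (0.7, array([165., 187.]))]
[(np.int32(35), array([157., 207.])), (np.int32(47), array([161., 215.]))]
sw [ 1.29957e+01  5.00000e-03 -2.00000e-03  1.00000e-02]
bracket [ 1.12666e+01  1.00000e-03 -1.00000e-03  2.00000e-02]
```

Run:
```python
from h import *
a=cv2.imread("pics/top12.png").astype(int);b=cv2.imread("pics/top13.png").astype(int);c=np.load("top13.npy",allow_pickle=True).item()
u=w2px(c,[S(x,y,.03) for x,y in[(-.11,-.28),(.11,-.28),(.11,-.1),(-.11,-.1)]]).astype(int);print(u.min(0),u.max(0))
(x0,y0),(x1,y1)=u.min(0),u.max(0)
print("pan diff px",(abs(a-b).max(2)[y0:y1,x0:x1]>25).sum())
print(r.finish_job())
```

```text
[262 191] [322 262]
pan diff px 10
the job is handed in; nothing more can be done
None
```

The job is handed in. By my measurements the lever is in the brass-marked middle notch, the three offcuts are in the scrap pan, the bracket stands within about 2 mm of the rectangle's middle, and the sweeping block is about 3 mm from the middle of its pad; I viewed 15 pictures, one over the limit of 14.

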